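Close up the tray row and peel off the stuck spare tray

ROBOT

A 6-joint arm with a two-finger parallel gripper is mounted at the origin on the work surface; the furniture and walls round the work are solid. World frame = base frame: x ahead of the robot, y to its left, z up, the work surface at z = 0. Lengths are in mm, angles in degrees, forces in N, time in s.
With the tool pointing down it reaches from about 350 to 850 mm from the base axis. Payload 8.1 kg.
Tool frame: the origin (TCP) lies where the fingers leave the gripper's body, on its centre line; the fingertips stand 73 mm ahead of it and the grasp point (between the pads) lies 54 mm ahead of it; z points along the fingers, y is the line along which they close (so a half turn about z gives the same grasp; the last joint's range is limited). The gripper opens to 85 mm and grips with 20 to 120 N. Pads are 22 mm wide; open, the fingers measure 114 mm over their backs; the gripper's body (76 mm by 85 mm) begins 54 mm behind the grasp point. The pads swing forward as they close: fully open they stand 13 mm farther back than shut.
Start: joints at [71.54, 7.471, 85.268, -0, 87.261, -4.893], TCP at [140.734, 583.267, 303.892] pointing down, gripper open.
Joint ranges: [-169.43, 169.43], [-51.17, 129.36], [1.28, 143.12], [-76.62, 256.62], [0, 156.53], [-152.29, 152.29]. Speed limits (degrees/s): [136.94, 136.94, 159.86, 180, 180, 180].

INTERFACE

Orientations are given as [roll, pitch, yaw] about the fixed x, y, z axes, in that order (R = Rz(yaw) Ry(pitch) Rx(roll)).
In Python, from bench import sense, optics, r gives the robot as it stands.
- The arm moves only by the tool servo_tool, never from a script. Its argument "plan" is a list that holds one entry, the list of rows, each a list of 5 numbers: the shift along the world's x, y, z in m, then the turn about the world's z in degrees, then the finger opening in m, from 0 to 0.0854. A call has 1 to 10 rows; each row shifts and turns the commanded pose from where the row before left it; what a row does not reach is not made up. A row lasts 1/10 s, in which the tool goes at most 50 mm and 8.59 degrees, less where a joint would pass 70% of its speed; a pose out of reach is approached as far as the arm can. A call is refused whole if a number of a shift passes 0.05 or a number of a turn 8.59, either way. A call with a gripper value outside its range is refused whole. The fingers move at their own pace and stop on an object; "force" is the grip in N (left out, the last holds). Time passes only in rows, so rows that do not move let the fingers close. It gives the time, the measured TCP pose, the force, the opening and the grip force at its end, in the units of the state.
- sense(): the state, without advancing time (a new reading comes with each control period).
- optics.snapshot(name): name is "scene" or "top" or "wrist"; returns a dict with "frame" (420x560x3 uint8, blue, green, red), "fx", "fy", "cx", "cy" (pixels), "cam_to_world" (4x4, takes a point from camera to world coordinates). Camera axes: x right, y down, z forward; pixel columns grow to the right and rows downward; lengths in mm; the calibration is good to about 2 mm. A picture is of the moment at which its call begins. There is no depth.
- r.hand_in(): hands the job in; it is judged then, once.
The state is a dict: "time": time; "joint_pos": joint angles; "qd": joint speeds; "joint_efforts": joint torques, N m; "tool_pos": TCP position; "tcp_rot": TCP orientation; "ft_force": force on the tool from outside, world axes, zero at the start; "wrist_torque": the same for the moment, N m; "finger_gap": finger opening in mm; "grip_force": force on a finger pad.
Only numpy, scipy, OpenCV 4.12 (cv2) and the standard library are available. Lean on these libraries where they do the work, as an engineer would, in place of code of your own. Each camera call takes 0.05 s, during which the arm holds its last target. There are 200 camera calls.

TASK

Two small grey parts trays are stuck one inside the other and stand a little apart from the tray that is screwed to the bench. First slide the stuck pair over, still nested and standing on the bench, until its side sits flush against the side of the screwed-down tray. Then peel the upper tray off by its upright tab: raise the tab's corner clearly while the far edge still rests down on the lower tray, lift it away without picking up the lower one, and finish while still holding it in the gripper, level, steady and at least 10 cm clear above the trays; do not put it down.

Things in the scene. Friction and masses are not known exactly. Their poses are not given: they have to be found in the camera images.
- fixed_tray: open grey sheet-metal tray screwed to the bench, 140 x 100 mm, 45 mm high, walls 4 mm, with two bits of wood lying in it. Origin at the centre of its underside, on the bench. Its x axis runs along the 140 mm side and points away from the robot, y along the 100 mm side to the left, z up. The stuck pair always stands on its -y side.
- base_tray: the lower tray of the stuck pair: the same 140 x 100 x 45 mm grey tray, but loose, 0.8 kg, so that a sideways push of about 4 to 8 N slides it. Origin at the centre of its underside, axes as for fixed_tray. Four black rubber pads inside its long walls squeeze the pan of the spare tray, each on a soft spring; together they resist lifting with about 4 to 5.5 N beyond its weight. In the start it stands 20 to 40 mm short of fixed_tray and up to 0.1 rad turned from it.
- base_side (a point): middle of the base tray's +y side face (the side that is to butt against the -y side face of fixed_tray, which is 50 mm from fixed_tray's origin), 22 mm above the bench; axes as base_tray.
- spare_centre (a point): centre of the spare tray, the upper one, nested in base_tray: a shallow grey pan 118 x 80 mm reaching 22 mm down into base_tray, with a flat flange 136 x 96 mm, 4 mm thick, that lies on base_tray's rim; mass 0.1 kg. The point is 13 mm above the pan's underside (36 mm above the bench while nested). x along the long side away from the robot, y left, z up when level. It rises freely once lifted about 18 mm off the pads.
- tab (a point): centre of the spare tray's upright tab, the place to grip: 10 mm thick along the tray's x, 32 mm wide along its y, standing 30 mm up from the flange at the corner that is nearest the robot and on the right (63 mm towards -x and 32 mm towards -y of the tray's centre). While nested the point is 64 mm above the bench, the flange's top 49 mm and the tab's top 79 mm. Axes as the spare tray.
- far_edge (a point): middle of the spare tray's far edge (the flange's +x edge, 131 mm from the tab in x), half-way through the flange's thickness, 47 mm above the bench while nested. To peel, the tray turns about this edge.

How it is judged (in metres and radians):
On the way, in this order (a step that is already met when the one before it is completed fails the run):
1. the stuck pair, still nested, stands flush against the side of the screwed-down tray (gap under 4 mm, turned less than 0.045 rad) (y of base_side in the frame of fixed_tray above -0.054 m and x of base_side in the frame of fixed_tray between -0.05 and 0.05 m and angle between the x axis of base_tray and the x axis of fixed_tray, either way round below 0.045 rad and height (world z) of tab below 0.072 m and height (world z) of far_edge below 0.053 m), for 0.2 s.
2. the tab's corner is raised by 25 mm or more while the far edge is still within 12 mm of where it rested on the lower tray (height (world z) of tab above 0.089 m and height (world z) of far_edge below 0.059 m and horizontal distance between spare_centre and base_tray below 0.03 m), for 0.1 s.
At the end, for the whole second after the job is handed in: The gripper holds the spare tray still, its centre at least 150 mm above the bench and level within 0.3 rad, touching neither tray; the lower tray stands flat on the bench against the screwed-down tray (gap under 6 mm, turned less than 0.06 rad) (height (world z) of spare_centre above 0.15 m and angle between spare_centre's own z axis and vertical below 0.3 rad and contact force between the fingers and spare_tray above 1 N and contact force between spare_tray and base_tray below 0.05 N and contact force between spare_tray and fixed_tray below 0.05 N and linear speed of spare_tray below 0.03 m/s and y of base_side in the frame of fixed_tray above -0.056 m and x of base_side in the frame of fixed_tray between -0.05 and 0.05 m and angle between the x axis of base_tray and the x axis of fixed_tray, either way round below 0.06 rad and angle between base_tray's own z axis and vertical below 0.03 rad and height (world z) of base_tray below 0.004 m); the arm keeps its last pose, push and grip.
It fails at once if the lower tray is picked up or tipped (height (world z) of base_tray above 0.008 m or angle between base_tray's own z axis and vertical above 0.12 rad).
It also fails if it takes over 58 s, if anything falls off the work surface, if the arm or the gripper's body presses on something with over 40 N, if the wrist force passes 120 N, or if a joint passes its speed limit or range.

## Working session

There is one attempt and no reset: what is moved stays moved. The work goes in short steps, Python scripts to look and compute and a tool call to move; the robot and the scene stay as the last step left them, time stands still between calls to the robot, and variables do not carry over. Pictures are saved under pics/ and viewed, at most 10 in all, crops included, and the job is handed in when it is done.

Besides the shell and the picture viewer there is one more tool, called after "Request:" by a JSON object that holds its "method" and its "body", one argument or row to a line. servo_tool: Moves the arm, as the interface text tells. Its arguments: {"type":"object","properties":{"plan":{"type":"array"},"force":{"type":"number"}},"required":["plan"]}

```bash
mkdir -p pics; cat > h.py <<'E'
import numpy as np,cv2
from bench import sense,optics,r
def snap(n,f):
    s=optics.snapshot(n); cv2.imwrite(f'pics/{f}.png',s['frame']); np.savez(f'pics/{f}.npz',**{k:np.array(s[k]) for k in s}); return s
def ray(s,u,v,z):
    T=np.array(s['cam_to_world']); d=T[:3,:3]@[(u-s['cx'])/s['fx'],(v-s['cy'])/s['fy'],1]; o=T[:3,3]
    return o+d*(z-o[2])/d[2]
E
python3 - <<'E'
from h import *
a=snap('top','top1'); b=snap('scene','scene1')
print(a['cam_to_world'],a['fx']); print(b['cam_to_world'])
st=sense(); print(st)
E
```

```text
[[-3.92348434e-03 -9.90427724e-01  1.37976558e-01  4.36570332e+02]
 [-9.99828802e-01  1.39033631e-03 -1.84508518e-02 -6.33252684e+01]
 [ 1.80824014e-02 -1.38025328e-01 -9.90263619e-01  9.29881951e+02]
 [ 0.00000000e+00  0.00000000e+00  0.00000000e+00  1.00000000e+00]] 386.39189663503595
[[-9.06218944e-02 -6.99803221e-01  7.08564128e-01 -6.42933414e+01]
 [-9.95673013e-01  4.89735664e-02 -7.89736777e-02 -2.88767286e+00]
 [ 2.05651217e-02 -7.12654924e-01 -7.01213259e-01  6.54458959e+02]
 [ 0.00000000e+00  0.00000000e+00  0.00000000e+00  1.00000000e+00]]
{'time': 0.1, 'joint_pos': array([ 7.15407819e+01,  7.51078951e+00,  8.53230146e+01, -1.06493490e-03,
        8.72588104e+01, -4.89264776e+00]), 'qd': array([-0.04038804, -0.07549831, -0.1492169 , -0.06758048,  0.01975997,
        0.04924233]), 'joint_efforts': array([ 1.30452918e-03, -5.70952463e+01, -5.01942050e+01, -1.43198117e-04,
        7.87998433e-03,  2.48701667e-05]), 'tool_pos': array([140.61028248, 582.92202502, 302.94935906]), 'tcp_rot': array([-1.79907632e+02, -6.83924253e-03,  1.66433476e+02]), 'ft_force': array([-0.01928137,  0.79001158,  0.22603586]), 'wrist_torque': array([ 0.00741355, -0.01136971, -0.02760305]), 'grip_force': 0.0, 'finger_gap': 85.11652461175197}
```

View pics/top1.png

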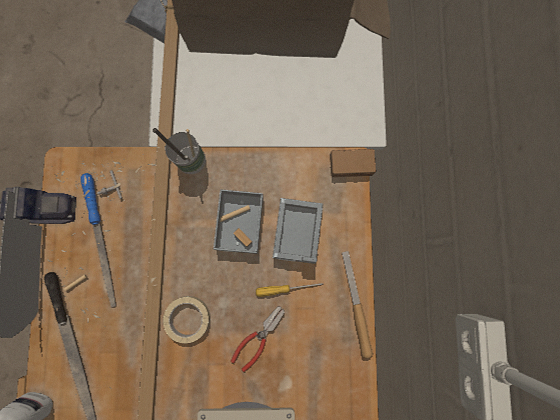

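View pics/scene1.png

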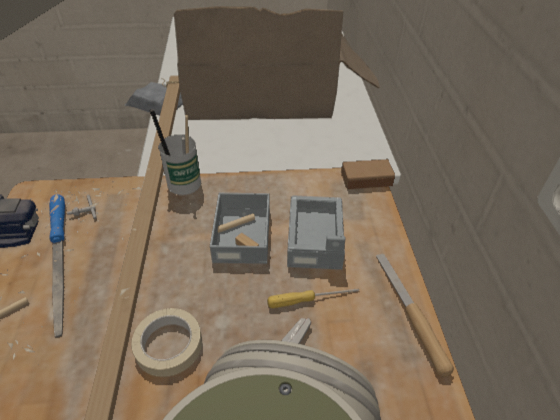

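The top view shows the fixed tray, with wood bits in it, at about (240,222), and the nested pair at about (298,232), with its tab near (312,255). I'll zoom in to get the corners.

```bash
python3 - <<'E'
import cv2,numpy as np
a=cv2.imread('pics/top1.png')[180:280,200:340]; b=cv2.imread('pics/scene1.png')[180:280,200:360]
a=cv2.resize(a,None,fx=5.6,fy=5.6,interpolation=2)
cv2.imwrite('pics/c1.png',a)
E
```

```text
(no output)
```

View pics/c1.png

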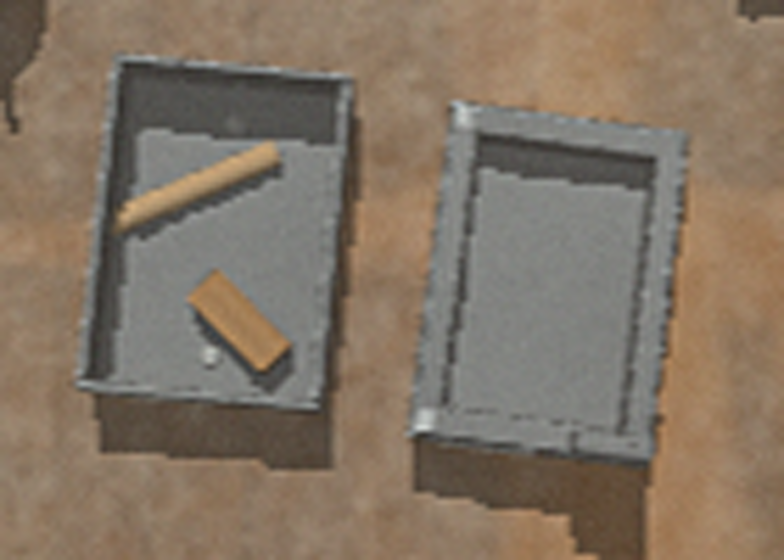

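The crop shows the fixed tray's rim corners at (118,57), (352,77), (322,408) and (80,387). The pair's flange corners are at (455,103), (687,133), (652,458) and (412,433). The tab is at its near right corner.

```bash
python3 - <<'E'
from h import *
s={k:v for k,v in np.load('pics/top1.npz').items()}
def rect(c,z,L,W):
    P=np.array([ray(s,u/5.6+200-.4,v/5.6+180-.4,z)[:2] for u,v in c]);
    m=np.array([[L/2,W/2],[L/2,-W/2],[-L/2,-W/2],[-L/2,W/2]])
    H=(m).T@(P-P.mean(0)); th=np.arctan2(H[0,1]-H[1,0],H[0,0]+H[1,1])
    print('sides',[round(np.linalg.norm(P[i]-P[i-1])) for i in range(4)],'c',P.mean(0).round(1),'yaw',np.degrees(th).round(2)); return P.mean(0),th
f,tf=rect([(118,57),(352,77),(322,408),(80,387)],45,140,100)
b,tb=rect([(455,103),(687,133),(652,458),(412,433)],47,138,98)
R=lambda t:np.array([[np.cos(t),-np.sin(t)],[np.sin(t),np.cos(t)]])
rel=R(tf).T@(b-f); print('rel',rel,np.degrees(tb-tf), 'base_side', rel+R(tb-tf)@[0,50])
print('tab',b+R(tb)@[-63,-32],'right side mid',b+R(tb)@[0,-50],'target centre',f+R(tf)@[rel[0],-100])
E
```

```text
sides [137, 97, 137, 99] c [529.   15.6] yaw -5.17
sides [136, 97, 134, 98] c [ 508.2 -121. ] yaw -7.18
rel [  -8.4598043  -137.91580278] -2.015114639357968 base_side [ -6.70164755 -87.94672349]
tab [ 441.67085399 -144.85560518] right side mid [ 501.92598707 -170.59116305] target centre [511.59226781 -83.22179411]
```

Request:
{"method": "servo_tool", "body": {
  "plan": [
    [[0.03, -0.038, 0, -8.1, 0.085], [0.03, -0.038, 0, -8.1, 0.085], [0.03, -0.038, 0, -8.1, 0.085], [0.03, -0.038, 0, -8.1, 0.085], [0.03, -0.038, 0, -8.1, 0.085], [0.03, -0.038, 0, -8.1, 0.085], [0.03, -0.038, 0, -8.1, 0.085], [0.03, -0.038, 0, -8.1, 0.085], [0.03, -0.038, 0, -8.1, 0.085], [0.03, -0.038, 0, -8.1, 0.085]]
  ]
}}

```text
time: 1.1
tool_pos: [441.4, 201.4, 303.7]
tcp_rot: [-180.0, -0.0, 85.1]
ft_force: [1.1, 1.1, -0.7]
finger_gap: 84.8
grip_force: 0.0
```

Request:
{"method": "servo_tool", "body": {
  "plan": [
    [[0.006, -0.042, 0, 0, 0.085], [0.006, -0.042, 0, 0, 0.085], [0.006, -0.042, 0, 0, 0.085], [0.006, -0.042, 0, 0, 0.085], [0.006, -0.042, 0, 0, 0.085], [0.006, -0.042, 0, 0, 0.085], [0.006, -0.042, 0, 0, 0.085], [0.006, -0.042, -0.01, 0, 0.085], [0.006, -0.042, -0.02, 0, 0.085], [0.006, -0.036, -0.02, 0, 0.085]]
  ]
}}

```text
time: 2.1
tool_pos: [500.7, -213.0, 253.4]
tcp_rot: [180.0, 0.0, 85.4]
ft_force: [-0.0, -0.4, 0.1]
finger_gap: 85.1
grip_force: 0.0
```

Request:
{"method": "servo_tool", "body": {
  "plan": [
    [[0, 0, -0.04, 0, 0.085], [0, 0, -0.04, 0, 0.085], [0, 0, -0.04, 0, 0.085], [0, 0, -0.03, 0, 0.085], [0, 0, -0.015, 0, 0.085], [0, 0, 0, 0, 0.085]]
  ]
}}

```text
time: 2.7
tool_pos: [499.0, -209.8, 86.3]
tcp_rot: [-179.7, -0.1, 85.4]
ft_force: [0.2, 0.8, 0.3]
finger_gap: 84.9
grip_force: 0.0
```

```bash
python3 - <<'E'
from h import *
a=snap('scene','s2'); b=snap('top','t2')
c=np.hstack([cv2.resize(x['frame'][q:q+130,200:350],None,fx=2.6,fy=2.6,interpolation=2) for x,q in((a,170),(b,170))])
cv2.imwrite('pics/c2.png',c)
E
```

```text
(no output)
```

View pics/c2.png

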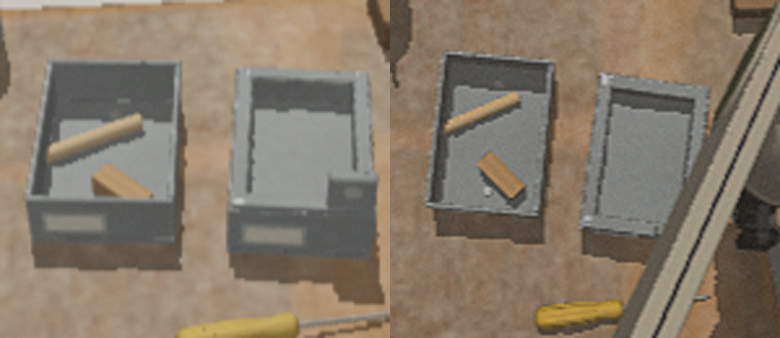

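The gripper stands clear to the right of the pair, and nothing has been disturbed. Now I'll push towards +y.

Request:
{"method": "servo_tool", "body": {
  "plan": [
    [[0.001, 0.01, -0.002, -0.3, 0.085], [0.001, 0.01, -0.002, -0.3, 0.085], [0.001, 0.005, 0, 0, 0.085], [0, 0.005, 0, 0, 0.085], [0.001, 0.005, 0, 0, 0.085], [0, 0.005, 0, 0, 0.085], [0.001, 0.005, 0, 0, 0.085], [0, 0.005, 0, 0, 0.085]]
  ]
}}

```text
time: 3.6
tool_pos: [506.2, -161.5, 85.6]
tcp_rot: [179.9, 0.1, 84.8]
ft_force: [0.2, -7.1, 0.6]
finger_gap: 85.1
grip_force: 2.8
```

Request:
{"method": "servo_tool", "body": {
  "plan": [
    [[0, 0.003, 0, 0, 0.085], [0.001, 0.003, 0, 0, 0.085], [0, 0.002, 0, 0, 0.085]]
  ]
}}

```text
time: 3.9
tool_pos: [507.1, -153.5, 85.6]
tcp_rot: [179.9, 0.1, 84.8]
ft_force: [-0.4, -6.6, 1.8]
finger_gap: 85.0
grip_force: 2.9
```

Sliding force is about 7 N, in line with the task's figure. I'll go on in small steps until it stops against the fixed tray.

Request:
{"method": "servo_tool", "body": {
  "plan": [
    [[0, 0.002, 0, 0, 0.085], [0, 0.002, 0, 0, 0.085], [0, 0.002, 0, 0, 0.085]]
  ]
}}

```text
time: 4.2
tool_pos: [507.2, -147.6, 85.6]
tcp_rot: [179.9, 0.1, 84.8]
ft_force: [-0.6, -6.8, 1.1]
finger_gap: 85.0
grip_force: 2.9
```

Request:
{"method": "servo_tool", "body": {
  "plan": [
    [[0, 0.001, 0, 0, 0.085], [0, 0.001, 0, 0, 0.085]]
  ]
}}

```text
time: 4.4
tool_pos: [507.2, -145.6, 85.6]
tcp_rot: [179.9, 0.1, 84.8]
ft_force: [0.9, -6.4, 2.0]
finger_gap: 85.4
grip_force: 2.9
```

Request:
{"method": "servo_tool", "body": {
  "plan": [
    [[0, 0.001, 0, 0, 0.085], [0, 0.001, 0, 0, 0.085]]
  ]
}}

```text
time: 4.6
tool_pos: [507.2, -143.7, 85.6]
tcp_rot: [179.9, 0.1, 84.8]
ft_force: [0.4, -8.0, 1.4]
finger_gap: 84.8
grip_force: 2.9
```

Request:
{"method": "servo_tool", "body": {
  "plan": [
    [[0, 0.001, 0, 0, 0.085], [0, 0.0005, 0, 0, 0.085]]
  ]
}}

```text
time: 4.8
tool_pos: [507.2, -142.1, 85.6]
tcp_rot: [179.9, 0.1, 84.8]
ft_force: [-0.1, -7.4, 1.0]
finger_gap: 85.1
grip_force: 2.9
```

Request:
{"method": "servo_tool", "body": {
  "plan": [
    [[0, 0.001, 0, 0, 0.085], [0, 0.001, 0, 0, 0.085]]
  ]
}}

```text
time: 5.0
tool_pos: [507.1, -140.4, 85.6]
tcp_rot: [179.9, 0.1, 84.8]
ft_force: [-1.5, -13.4, 0.7]
finger_gap: 85.4
grip_force: 5.7
```

```bash
python3 - <<'E'
from h import *
a=snap('scene','s3'); b=snap('top','t3')
c=np.hstack([cv2.resize(x['frame'][q:q+110,200:335],None,fx=2.9,fy=2.9,interpolation=2) for x,q in((a,180),(b,180))])
cv2.imwrite('pics/c3.png',c); print(c.shape)
E
```

```text
(319, 784, 3)
```

View pics/c3.png

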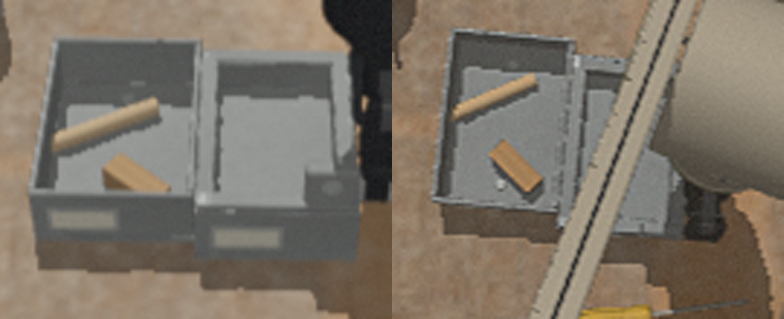

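The pictures show the trays touching along their whole sides, and the force has jumped to 13 N, so contact has begun. I'll press slightly more to square it up and hold.

Request:
{"method": "servo_tool", "body": {
  "plan": [
    [[0, 0.001, 0, 0, 0.085], [0, 0.0005, 0, 0, 0.085], [0, 0, 0, 0, 0.085], [0, 0, 0, 0, 0.085]]
  ]
}}

```text
time: 5.5
tool_pos: [507.0, -140.2, 85.6]
tcp_rot: [179.9, 0.2, 84.8]
ft_force: [-1.8, -14.8, -0.8]
finger_gap: 85.1
grip_force: 6.9
```

The pair is flush and the reading is steady. The tool can't pitch, so I'll turn it 90° and grip the tab across its 32 mm width. The tray can then pivot in the pads as it peels. First I'll back off, rise and turn.

Request:
{"method": "servo_tool", "body": {
  "plan": [
    [[0, -0.005, 0, 0, 0.085], [0, -0.02, 0, 0, 0.085], [0, -0.015, 0.01, 0, 0.085], [0, 0, 0.04, 0, 0.085], [0, 0, 0.045, 0, 0.085], [0, 0, 0.045, -8, 0.085], [-0.02, 0, 0.02, -8, 0.085], [-0.02, 0, 0, -8, 0.085], [-0.02, 0, 0, -8, 0.085], [-0.02, 0, 0, -8, 0.085]]
  ]
}}

```text
time: 6.5
tool_pos: [426.1, -177.7, 246.0]
tcp_rot: [180.0, -0.0, 44.5]
ft_force: [-0.6, -0.8, 0.5]
finger_gap: 85.3
grip_force: 0.0
```

Request:
{"method": "servo_tool", "body": {
  "plan": [
    [[0, 0, 0, -8, 0.085], [0, 0, 0, -8, 0.085], [0, 0, 0, -8, 0.085], [0, 0, 0, -8, 0.085], [0, 0, 0, -8, 0.085], [0, 0, 0, -8, 0.085], [0, 0, 0, -2, 0.085], [0, 0, 0, 0, 0.085]]
  ]
}}

```text
time: 7.3
tool_pos: [426.7, -177.7, 245.6]
tcp_rot: [-180.0, -0.0, -5.2]
ft_force: [1.0, 0.3, 0.3]
finger_gap: 84.9
grip_force: 0.0
```

```bash
python3 - <<'E'
from h import *
a=snap('scene','s4'); b=snap('wrist','w4'); t=snap('top','t4')
A=cv2.resize(a['frame'][180:280,200:340],(400,286),interpolation=2)
B=cv2.resize(t['frame'][180:280,200:340],(400,286),interpolation=2)
C=cv2.resize(b['frame'],(400,300))
c=np.vstack([np.hstack([A,B]),np.hstack([C,C*0])]); cv2.imwrite('pics/c4.png',c)
E
```

```text
(no output)
```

View pics/c4.png

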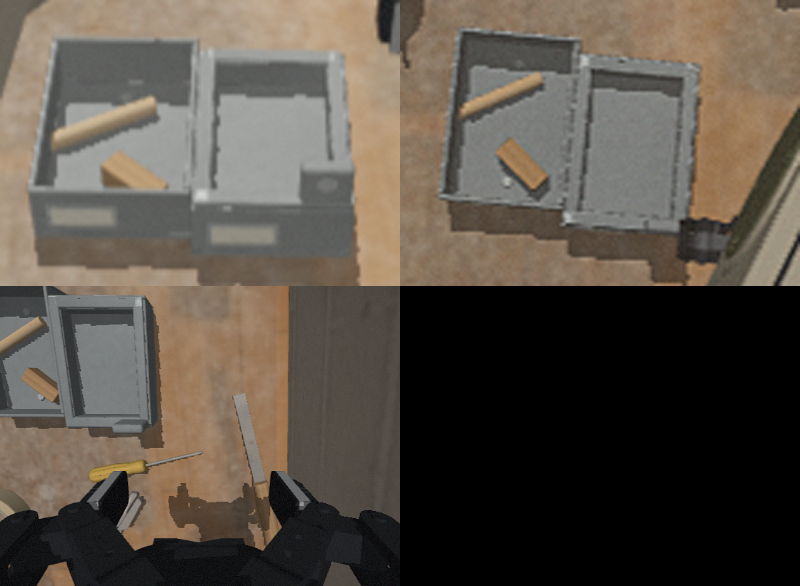

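The trays are still flush. In the wrist view the tab top sits at about (128,140) of the lower-left pane. I'll work out the tab position from several of these points.

```bash
python3 - <<'E'
from h import *
L=lambda f:{k:v for k,v in np.load(f'pics/{f}.npz').items()}
t,s,w=L('t4'),L('s4'),L('w4')
k=2.857
P=lambda c,u,v,z:ray(c,200+u/k-.3,180+v/k-.3,z)[:2]
FL,FR,NL=P(t,178,56,48),P(t,299,66,48),P(t,165,222,47)
c=(FR+NL)/2; print('flange',FL.round(1),FR.round(1),NL.round(1),'c',c, 'yaw',np.degrees(np.arctan2(*(FL-NL)[::-1])), np.linalg.norm(FL-NL))
a=np.radians(-5.2);R=np.array([[np.cos(a),-np.sin(a)],[np.sin(a),np.cos(a)]])
print('tab pred',c+R@[-63,-32])
print('scene tab top ends',P(s,302,164,79),P(s,352,160,79))
W=lambda u,v,z:ray(w,u*1.4,v*1.4,z)[:2]
print('wrist tab top corners',W(112,140,79),W(144,138,79)); print('wrist flange FL,FR',W(50,11,49),W(148,10,49))
C=w['frame'][150:230,20:260]; cv2.imwrite('pics/c5.png',cv2.resize(C,None,fx=3.3,fy=3.3,interpolation=2))
E
```

```text
flange [578.4 -38.1] [ 570.1 -136. ] [445.4 -28.2] c [507.72926223 -82.07054352] yaw -4.293457586372379 133.41766209703243
tab pred [ 442.08830255 -108.22899173]
scene tab top ends [442.79700775 -89.39683757] [ 443.79607156 -119.35570475]
wrist tab top corners [445.9294687  -90.94743006] [ 445.10397396 -124.08073458]
wrist flange FL,FR [577.91260885 -41.07471032] [ 570.03921651 -140.07515508]
```

View pics/c5.png

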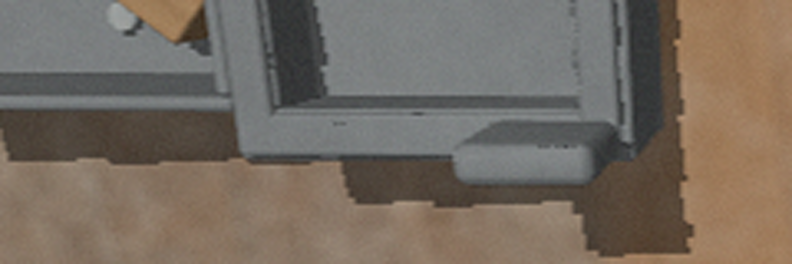

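Tab is at about (443, -107.5), which agrees across three views. I'll approach with a 1 mm bias towards the fixed tray.

Request:
{"method": "servo_tool", "body": {
  "plan": [
    [[0.004, 0.018, 0, 0, 0.085], [0.004, 0.018, 0, 0, 0.085], [0.004, 0.018, 0, 0, 0.085], [0.004, 0.017, -0.01, 0, 0.085], [0, 0, -0.03, 0, 0.075], [0, 0, -0.03, 0, 0.065], [0, 0, -0.025, 0, 0.06], [0, 0, -0.015, 0, 0.06], [0, 0, 0, 0, 0.06]]
  ]
}}

```text
time: 8.35
tool_pos: [441.0, -106.1, 132.5]
tcp_rot: [-179.9, 0.3, -5.1]
ft_force: [0.1, -0.4, -1.1]
finger_gap: 59.7
grip_force: 0.0
```

Request:
{"method": "servo_tool", "body": {
  "plan": [
    [[0, 0, -0.005, 0, 0.06], [0, 0, -0.005, 0, 0.06], [0, 0, 0, 0, 0.055]]
  ]
}}

```text
time: 8.65
tool_pos: [442.9, -106.8, 125.1]
tcp_rot: [180.0, -0.0, -5.2]
ft_force: [-0.7, 0.4, -0.3]
finger_gap: 55.0
grip_force: 0.0
```

Request:
{"method": "servo_tool", "body": {
  "plan": [
    [[0, 0, -0.001, 0, 0.04], [0, 0, 0, 0, 0.036], [0, 0, 0, 0, 0.03], [0, 0, 0, 0, 0.026], [0, 0, 0, 0, 0.024], [0, 0, 0, 0, 0.024]]
  ],
  "force": 25
}}

```text
time: 9.25
tool_pos: [443.0, -106.7, 124.4]
tcp_rot: [-180.0, -0.0, -5.2]
ft_force: [-1.9, 1.5, 6.4]
finger_gap: 31.5
grip_force: 25.2
```

```bash
python3 - <<'E'
from h import *
a=snap('scene','s6'); cv2.imwrite('pics/c6.png',cv2.resize(a['frame'][160:280,190:370],(780,520),interpolation=2))
E
```

```text
(no output)
```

View pics/c6.png

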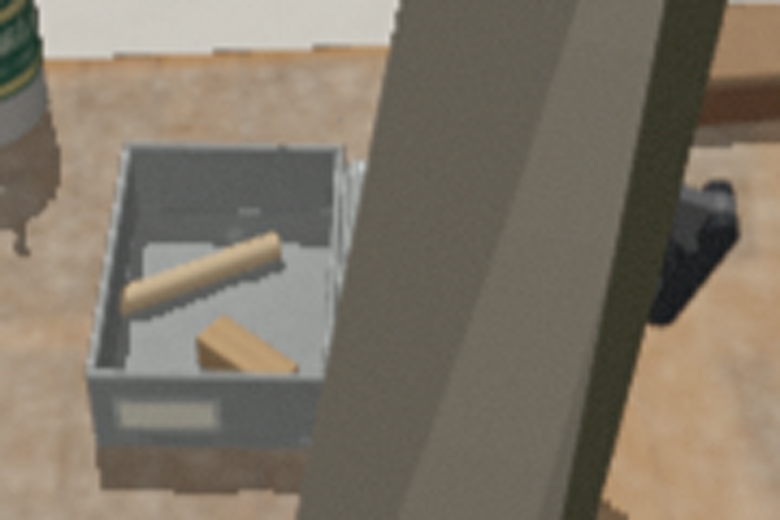

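The gap reads 31.5 mm at 25 N, so the tab is held; in the picture the arm hides the grasp itself. I'll start the peel along the arc about the far edge.

Request:
{"method": "servo_tool", "body": {
  "plan": [
    [[0.0005, 0, 0.004, 0, 0.024], [0.0005, 0, 0.004, 0, 0.024], [0.001, 0, 0.004, 0, 0.024]]
  ]
}}

```text
time: 9.6
tool_pos: [444.2, -106.5, 135.6]
tcp_rot: [-180.0, 0.1, -5.2]
ft_force: [0.7, 1.4, -5.1]
finger_gap: 31.4
grip_force: 25.2
```

```bash
python3 - <<'E'
from h import *
s=sense(); print(s['tool_pos'],s['ft_force'],s['wrist_torque'])
snap('top','t7'); w=snap('wrist','w7'); t=np.load('pics/t7.npz')['frame']
cv2.imwrite('pics/c7.png',np.hstack([cv2.resize(w['frame'],(480,360)),cv2.resize(t[170:270,200:300],(320,360))]))
E
```

```text
[ 444.23528129 -106.49623358  135.55607971] [ 0.70941531  1.43711474 -5.14387642] [ 0.17828275  0.08414001 -0.00270174]
```

View pics/c7.png

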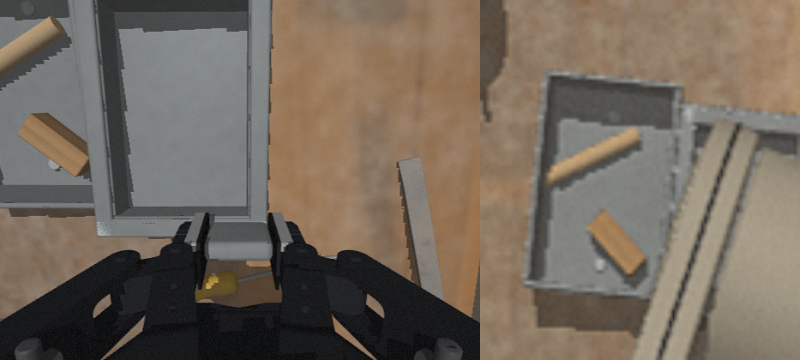

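The wrist view shows the tab at (240,240) held squarely between the pads, with the pair still beside the fixed tray. The pull is 5 N, so I'll carry on.

Request:
{"method": "servo_tool", "body": {
  "plan": [
    [[0.001, 0, 0.004, 0, 0.024], [0.001, 0, 0.004, 0, 0.024], [0.001, 0, 0.004, 0, 0.024], [0.001, 0, 0.003, 0, 0.024], [0.001, 0, 0.003, 0, 0.024], [0, 0, 0, 0, 0.024], [0, 0, 0, 0, 0.024]]
  ]
}}

```text
time: 10.4
tool_pos: [449.9, -106.8, 154.2]
tcp_rot: [180.0, -0.0, -5.2]
ft_force: [-1.4, 0.1, -1.2]
finger_gap: 31.2
grip_force: 25.7
```

```bash
python3 - <<'E'
from h import *
s=sense(); print(s['tool_pos'],s['ft_force'],s['wrist_torque'])
w=snap('wrist','w8')
cv2.imwrite('pics/c8.png',w['frame'])
E
```

```text
[ 449.85290561 -106.84037649  154.15039267] [-1.39158258  0.05831625 -1.1739709 ] [0.00309796 0.31933411 0.05685541]
```

View pics/c8.png

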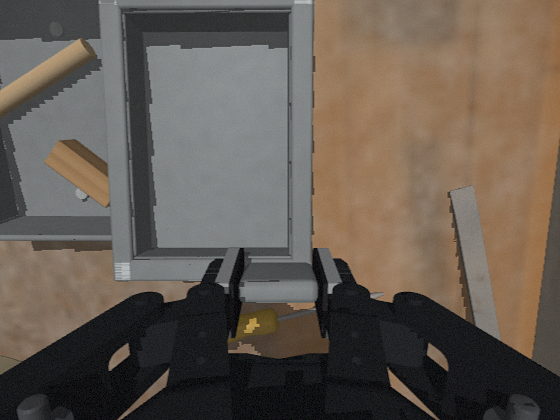

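```bash
python3 - <<'E'
from h import *
w={k:v for k,v in np.load('pics/w8.npz').items()}
for row in (5,100,200,270):
    for z in (48,60,70,80):
        a,b=ray(w,103 if 0 else 0,row,z),0
g=cv2.cvtColor(w['frame'],cv2.COLOR_BGR2GRAY).astype(int)
for row in (3,10,60,120,180,240):
    print(row,[ (i,g[row,i]) for i in range(92,128,3)], [(i,g[row,i]) for i in range(280,325,3)])
a=np.load('pics/w7.npz')
for (l,r_,row) in ((103,313,8),(106,313,120),(112,313,240)):
    for z in (47,60,79):
        A,B=ray(w,l,row,z),ray(w,r_,row,z); print(row,z,A[:2].round(0),np.linalg.norm(A-B).round(1))
E
```

```text
3 [(92, np.int64(71)), (95, np.int64(67)), (98, np.int64(99)), (101, np.int64(144)), (104, np.int64(138)), (107, np.int64(135)), (110, np.int64(140)), (113, np.int64(138)), (116, np.int64(139)), (119, np.int64(124)), (122, np.int64(128)), (125, np.int64(126))] [(280, np.int64(136)), (283, np.int64(132)), (286, np.int64(132)), (289, np.int64(133)), (292, np.int64(133)), (295, np.int64(166)), (298, np.int64(166)), (301, np.int64(163)), (304, np.int64(163)), (307, np.int64(178)), (310, np.int64(179)), (313, np.int64(106)), (316, np.int64(132)), (319, np.int64(129)), (322, np.int64(130))]
10 [(92, np.int64(72)), (95, np.int64(71)), (98, np.int64(72)), (101, np.int64(126)), (104, np.int64(123)), (107, np.int64(128)), (110, np.int64(127)), (113, np.int64(128)), (116, np.int64(131)), (119, np.int64(113)), (122, np.int64(61)), (125, np.int64(64))] [(280, np.int64(120)), (283, np.int64(119)), (286, np.int64(119)), (289, np.int64(119)), (292, np.int64(120)), (295, np.int64(133)), (298, np.int64(133)), (301, np.int64(135)), (304, np.int64(134)), (307, np.int64(133)), (310, np.int64(128)), (313,
[... 1970 characters left out ...]
)), (107, np.int64(92)), (110, np.int64(85)), (113, np.int64(121)), (116, np.int64(125)), (119, np.int64(124)), (122, np.int64(122)), (125, np.int64(125))] [(280, np.int64(131)), (283, np.int64(132)), (286, np.int64(131)), (289, np.int64(107)), (292, np.int64(110)), (295, np.int64(128)), (298, np.int64(127)), (301, np.int64(123)), (304, np.int64(124)), (307, np.int64(127)), (310, np.int64(102)), (313, np.int64(129)), (316, np.int64(127)), (319, np.int64(125)), (322, np.int64(127))]
8 47 [574. -35.] 100.6
8 60 [570. -41.] 93.3
8 79 [563. -49.] 82.5
120 47 [523. -25.] 107.6
120 60 [522. -31.] 99.7
120 79 [521. -41.] 88.3
240 47 [457. -13.] 114.9
240 60 [461. -21.] 106.5
240 79 [468. -31.] 94.3
```

The edge widths show the tray tilted, with the near flange at about 76 mm and the far edge at about 55 mm. I'll ease the grip to 20 N so it can pivot more easily, then measure once more with a calibrated fit.

Request:
{"method": "servo_tool", "body": {
  "plan": [
    [[0, 0, 0, 0, 0.026], [0, 0, 0, 0, 0.026], [0, 0, 0, 0, 0.026]]
  ],
  "force": 20
}}

```text
time: 10.75
tool_pos: [449.8, -106.8, 154.0]
tcp_rot: [180.0, -0.0, -5.2]
ft_force: [-1.3, -0.7, -0.6]
finger_gap: 31.3
grip_force: 25.8
```

```bash
python3 - <<'E'
from h import *
from scipy.optimize import brentq
for i in range(1): w9=snap('wrist','w9')
s=sense(); print(s['tool_pos'],s['ft_force'],s['wrist_torque'])
def prof(n,rows,rl,rr,zz=None):
    w={k:v for k,v in np.load(f'pics/{n}.npz').items()}
    g=cv2.GaussianBlur(cv2.cvtColor(w['frame'],6),(1,5),0).astype(float)
    for row in rows:
        G=np.gradient(g[row]); out=[]
        for lo,hi in(rl,rr):
            k=np.argsort(-abs(G[lo:hi]))[:5]+lo; out.append(sorted((int(i),int(G[i])) for i in k))
        print(n,row,*out)
prof('w8',(4,10,30,60,90,150,240,265),(85,130),(282,325))
prof('w9',(4,10,30,60,90,150,240,265),(85,130),(282,325))
prof('w7',(20,60,120,200,240),(90,140),(280,330))
w={k:v for k,v in np.load('pics/w8.npz').items()}
print('cam',w['cam_to_world'][:3,3],np.array(w['cam_to_world'])[:3,2],w['fx'])
E
```

```text
[ 449.77972124 -106.76496     153.93146213] [-1.80950107  0.760746    0.44613375] [0.02901283 0.26322363 0.02413212]
w8 4 [(97, 9), (98, 27), (99, 23), (114, 12), (116, -18)] [(293, 9), (294, 9), (311, -16), (312, -19), (314, 19)]
w8 10 [(98, 19), (99, 26), (119, -13), (120, -23), (121, -15)] [(291, 17), (292, 13), (311, -12), (312, -14), (314, 20)]
w8 30 [(99, 18), (100, 27), (121, -21), (125, -17), (126, -18)] [(288, 24), (289, 22), (311, -18), (312, -20), (314, 25)]
w8 60 [(101, 28), (122, -22), (124, 20), (126, -23), (127, -22)] [(287, -34), (311, -19), (312, -27), (314, 23), (315, 32)]
w8 90 [(123, -17), (124, -22), (126, 20), (128, -24), (129, -14)] [(287, -36), (289, 22), (311, -20), (313, 19), (314, 18)]
w8 150 [(91, 12), (125, -13), (126, -18), (127, -19), (129, 18)] [(287, -33), (289, 21), (311, -21), (312, -18), (314, 33)]
w8 240 [(111, 11), (112, 13), (113, 7), (128, -7), (129, -11)] [(286, -12), (287, -32), (289, 22), (309, -13), (312, 15)]
w8 265 [(113, 11), (114, 23), (115, 14), (128, -12), (129, -25)] [(311, -24), (312, -30), (321, 16), (322, 36), (323, 24)]
w9 4 [(97
[... 994 characters left out ...]
), (112, 14), (114, -25), (115, -15)] [(289, 18), (293, 19), (314, -14), (315, -19), (317, 25)]
w7 60 [(112, -13), (113, -20), (114, -14), (116, 17), (118, -24)] [(287, -20), (288, -30), (290, 17), (314, -24), (316, 31)]
w7 120 [(118, -20), (119, -17), (121, 19), (123, -23), (124, -14)] [(287, -24), (288, -19), (313, -27), (315, 20), (316, 30)]
w7 200 [(92, -20), (105, 21), (106, 21), (128, 20), (130, -28)] [(287, -30), (289, 23), (311, -17), (312, -21), (314, 34)]
w7 240 [(128, -13), (129, -18), (131, 22), (133, -20), (134, -25)] [(287, -20), (310, -20), (311, -19), (313, 20), (314, 32)]
cam [ 514.52043692 -113.55114039  225.08016088] [-0.25848382  0.0229435  -0.96574309] 330.67202710424425
```

Using the 76 mm pan opening as the scale, the flange slope is about 0.20 rad. The tab is up about 29 mm and the far edge about 2–3 mm, so the peel condition is met. Now I'll grip hard to lock the tilt and lift straight up.

Request:
{"method": "servo_tool", "body": {
  "plan": [
    [[0, 0, 0, 0, 0.02], [0, 0, 0, 0, 0.02], [0, 0, 0, 0, 0.02], [0, 0, 0.003, 0, 0.02], [0, 0, 0.003, 0, 0.02], [0, 0, 0.003, 0, 0.02], [0, 0, 0.003, 0, 0.02]]
  ],
  "force": 100
}}

```text
time: 11.5
tool_pos: [449.9, -106.8, 166.3]
tcp_rot: [180.0, -0.0, -5.2]
ft_force: [0.1, -0.7, -1.0]
finger_gap: 30.2
grip_force: 99.2
```

Request:
{"method": "servo_tool", "body": {
  "plan": [
    [[0, 0, 0.004, 0, 0.02], [0, 0, 0.004, 0, 0.02], [0, 0, 0.006, 0, 0.02], [0, 0, 0.01, 0, 0.02], [0, 0, 0.015, 0, 0.02], [0, 0, 0.02, 0, 0.02], [0, 0, 0.02, 0, 0.02], [0, 0, 0.02, 0, 0.02], [0, 0, 0.015, 0, 0.02], [0, 0, 0.01, 0, 0.02]]
  ]
}}

```text
time: 12.5
tool_pos: [450.1, -106.9, 291.8]
tcp_rot: [180.0, -0.1, -5.2]
ft_force: [-0.1, -0.0, -0.8]
finger_gap: 29.7
grip_force: 99.2
```

Request:
{"method": "servo_tool", "body": {
  "plan": [
    [[0, 0, 0.01, 0, 0.02], [0, 0, 0.005, 0, 0.02], [0, 0, 0, 0, 0.02], [0, 0, 0, 0, 0.02], [0, 0, 0, 0, 0.02], [0, 0, 0, 0, 0.02]]
  ]
}}

```text
time: 13.1
tool_pos: [449.5, -106.7, 304.2]
tcp_rot: [-180.0, 0.1, -5.2]
ft_force: [-0.2, 0.4, -1.1]
finger_gap: 30.0
grip_force: 99.2
```

```bash
python3 - <<'E'
from h import *
w=snap('wrist','w10'); a=snap('top','t10'); b=snap('scene','s10')
s=sense(); print(s['time'],s['tool_pos'],s['ft_force'],s['wrist_torque'])
def edges(w,rows,rl,rr):
    g=cv2.GaussianBlur(cv2.cvtColor(w['frame'],6),(1,5),0).astype(float)
    for row in rows:
        G=np.gradient(g[row]); print(row,*[sorted((int(i),int(G[i])) for i in np.argsort(-abs(G[lo:hi]))[:6]+lo) for lo,hi in (rl,rr)])
edges(w,(10,30,60,90,150,240,265),(60,140),(280,330))
d=lambda f,o:[round(float(x),1) for x in np.abs(cv2.absdiff(f['frame'],np.load(f'pics/{o}.npz')['frame'])[185:255,215:258]).mean((0,1))]
print('fixed-tray/left-edge diff top',d(a,'t4'))
E
```

```text
13.25 [ 449.63733108 -106.68576148  304.57244453] [-0.18211428 -0.34830538 -1.52707561] [-4.34867453e-05  4.80618959e-02  3.49404455e-02]
10 [(60, 8), (119, -11), (120, -19), (121, -21), (122, -12), (124, 11)] [(283, 9), (284, 11), (291, 15), (292, 13), (293, 8), (311, -13)]
30 [(65, 17), (66, 20), (121, -21), (123, 20), (125, -22), (126, -23)] [(288, 22), (289, 25), (292, 12), (293, 10), (311, -12), (313, 12)]
60 [(84, -31), (101, 25), (102, 39), (123, -24), (125, 26), (127, -29)] [(286, -14), (287, -37), (289, 26), (292, 8), (311, -14), (313, 15)]
90 [(88, -28), (103, 30), (104, 32), (124, -22), (126, 24), (128, -27)] [(286, -16), (287, -38), (289, 14), (291, 12), (292, 18), (311, -15)]
150 [(96, -25), (97, -25), (106, 25), (107, 36), (129, 25), (131, -27)] [(286, -13), (287, -36), (289, 18), (292, 14), (310, -15), (312, 16)]
240 [(129, -11), (130, -14), (131, -17), (132, -12), (134, 10), (136, -16)] [(287, -32), (289, 22), (310, -20), (311, -20), (313, 19), (314, 28)]
265 [(112, 11), (113, 21), (114, 17), (123, 7), (129, -24), (130, -21)] [(309, -9), (310, -25), (311, -19), (319, 18), (320, 39), (321, 24)]
fixed-tray/left-edge diff top [7.9, 9.3, 10.5]
```

The tray is lifted, the tilt is 0.16–0.20 rad and the load is only its 1 N weight. I'll check numerically for any brown bench showing in the seam between the lower trays.

```bash
python3 - <<'E'
from h import *
for n in('t4','t10'):
    f=np.load(f'pics/{n}.npz')['frame'].astype(int); d=f[...,2]-f[...,0]
    print(n)
    for r_ in (204,208,214,220,226,240): print(r_,d[r_,250:285].tolist())
print(sense()['grip_force'])
E
```

```text
t4
204 [-1, -1, 5, 2, 3, 3, 4, 3, 2, 2, 1, -1, 5, 3, 1, 0, 0, 3, 4, 4, 6, 1, 3, 3, -1, 2, 1, -1, 1, 1, 2, -3, 0, -2, 2]
208 [9, -1, 0, 2, 2, 2, 2, 3, 2, 0, 2, 5, 0, -1, 2, 0, 0, 3, 4, 2, 3, 0, 6, 2, 4, 5, 4, 3, 2, 5, 6, 2, 5, 7, 3]
214 [1, 1, 0, 1, 2, 1, 1, 1, 2, 1, 0, 2, 1, 3, 1, 2, 2, 1, 4, -1, 0, -1, 2, 0, 1, -1, 0, 1, 1, 1, 1, 2, 3, 1, 0]
220 [0, 2, -1, 3, -1, 2, 1, 0, 0, 3, 2, 3, 1, -1, 3, 2, 2, 1, 1, 0, 1, 1, 3, 1, 2, 0, -2, 1, 3, 2, 1, 1, 0, -1, 0]
226 [0, 0, -1, 0, 1, 1, 4, 2, 2, 1, -2, 2, -1, 1, 1, 6, 2, 4, 2, 1, 0, 1, 1, 1, 0, 2, 0, 3, 0, 0, 1, 2, -2, 3, 2]
240 [65, 18, -4, 0, 1, 1, -1, 2, 6, 2, 2, 2, 0, 2, 2, 3, -2, 0, 1, -1, -1, -2, 2, 1, 0, 0, -1, 2, -1, -2, 2, 1, 0, 2, -2]
t10
204 [2, 5, 4, 4, 12, 30, 31, 31, 33, 29, 31, 31, 32, 29, 33, 30, 33, 26, 19, 2, 17, 29, 29, 29, 30, 29, 30, 29, 33, 27, 29, 25, 17, 15, 16]
208 [11, -4, 0, 21, 32, 30, 29, 28, 30, 31, 30, 30, 33, 31, 30, 32, 24, 2, 2, 23, 29, 31, 28, 31, 27, 30, 30, 31, 30, 29, 24, 17, 16, 10, 19]
214 [6, 26, 30, 28, 31, 28, 29, 33, 31, 30, 27, 30, 31, 26, 16, 3, 4, 20, 30, 30, 30, 27, 29, 29, 32, 29, 30, 28, 22, 16, 14, 15, 22, 25, 30]
220 [28, 28, 29, 29, 28, 30, 28, 31, 29, 27, 31, 26, 16, 0, 3, 22, 31, 30, 32, 30, 29, 30, 32, 29, 28, 29, 16, 15, 13, 21, 24, 25, 30, 28, 29]
226 [29, 31, 28, 30, 29, 30, 30, 28, 31, 23, 3, 3, 15, 28, 28, 30, 29, 27, 29, 29, 28, 29, 28, 23, 19, 16, 14, 12, 20, 25, 29, 31, 27, 31, 29]
240 [31, 32, 30, 30, 25, 2, -2, 17, 29, 31, 28, 31, 28, 27, 31, 27, 28, 26, 23, 18, 14, 14, 18, 24, 26, 27, 25, 27, 26, 26, 28, 26, 26, 26, 28]
99.19922232627869
```

The arm hides the seam. Pull forces never passed about 5 N, against the lower tray's 8 N weight, and nothing pulled it sideways. I'm handing in.

```bash
python3 -c "
from h import *
print(r.hand_in())"
```

```text
the job is handed in; nothing more can be done
None
```

I slid the pair flush, peeled the spare tray off by its tab and handed in with it held at about 0.16–0.2 rad tilt, over 10 cm above the trays. The hand-in gave no verdict, and I could not see after the lift whether the lower tray was still flush.

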